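Knock the stuck batteries out of a donated torch

TASK

The open torch on the rubber mat has two dead batteries in it, and the outer one has swollen and is stuck in the neck. Tip the torch mouth down over the edge of the steel tray and rap its rim on that edge until both batteries drop into the tray, then lay the empty torch back down on the mat. The batteries are leaking, so do not touch them with the gripper, and leave the other things on the bench where they are.

Things in the scene. Friction and masses are not known exactly. Their poses are not given: they have to be found in the camera images.
- torch_grip (a point): point on the axis of the torch's barrel at its ribbed grip, 77 mm behind the open rim; torch 195 mm long, 0.46 kg with its batteries. Axes are the torch's: +x along the barrel from lens to mouth, z up as it lies, 25 mm above the mat. Grey plastic barrel 45 mm in diameter, black octagonal head 50 mm across and 50 mm long at the lens end; the tail cap is off
- torch_mouth (a point): centre of the torch's open rim, on the barrel's axis; axes as for torch_grip, so +x points out of the mouth. The rim is a thick collar, 50 mm in diameter, 14 mm long; the bore is 39 mm wide and 147 mm deep. The steeper the barrel, the more a rap moves the battery; rapping may turn the torch a little in the fingers
- swollen_cell_mid (a point): centre of the outer battery, a D cell 62 mm long (x), 33 mm in diameter, swollen to 37 mm along its middle 40 mm; its end starts 18 to 22 mm inside the rim. Two sprung strips hold it: tipping, pressing or touching gently does nothing; each sharp rap (rim moving 0.2 m/s or more) walks it some mm out; after about 10 to 15 mm it lets go and, mouth 30 degrees or more below level, both slide out
- inner_cell_mid (a point): centre of the second battery, a D cell 62 mm long (x) and 33 mm in diameter, not swollen, loose in the barrel behind the first. Each weighs about 0.09 kg; weight and friction differ. They may come to rest in the tray in any attitude
- tray: open square tray of grey sheet steel for dead batteries, screwed to the bench: 182 mm by 182 mm inside, floor 4 mm thick; its top edge, 70 mm above the bench, is a flat bare-steel rim 12 mm wide turned outward (206 mm by 206 mm outside): the hard edge to rap on. Origin at the centre of its underside; x and y along its sides, z up. Two small old batteries lie in it
- mat: dark grey-blue rubber mat, 270 mm (x) by 200 mm (y), 4 mm thick; origin at the centre of its underside on the bench
- tail_cap: the torch's tail cap, standing on the bench, 50 mm in diameter, 42 mm high; leave it alone; origin under its centre
- screwdriver: screwdriver lying on the bench, 190 mm long along its x; leave it alone
- multimeter: black multimeter, 180 mm (x) by 88 mm, 52 mm high; leave it alone; origin under its centre
- alarm_clock: white alarm clock on a foot, 100 mm wide, 110 mm high; leave it alone; origin under its centre
- handset: grey cordless telephone handset lying on the bench, 195 mm with its aerial (x) by 50 mm, 27 mm high; leave it alone; origin under its centre
Mind the look-alikes: they are no part of the job. Of the things that look like the part that bears torch_grip, the smallest one is meant.

How it is judged (in metres and radians):
On the way, in this order (a step that is already met when the one before it is completed fails the run):
1. the torch, tipped with its mouth well below level and over the tray, is rapped on the tray (contact force between torch and tray above 3 N and angle between torch_mouth's own x axis and vertical above 1.92 rad and x of torch_mouth in the frame of tray between -0.125 and 0.125 m and y of torch_mouth in the frame of tray between -0.125 and 0.125 m).
2. both batteries are down in the tray (x of swollen_cell_mid in the frame of tray between -0.09 and 0.09 m and y of swollen_cell_mid in the frame of tray between -0.09 and 0.09 m and z of each of swollen_cell_mid, inner_cell_mid in the frame of tray below 0.065 m and x of inner_cell_mid in the frame of tray between -0.09 and 0.09 m and y of inner_cell_mid in the frame of tray between -0.09 and 0.09 m), for 0.2 s.
At the end, for the whole second after the job is handed in: Both batteries lie inside the tray, their centres below its top edge; the torch lies on its side (within 10 degrees of level) with its grip over the rubber mat, at rest and released (all of step 2 and x of torch_grip in the frame of mat between -0.135 and 0.135 m and y of torch_grip in the frame of mat between -0.1 and 0.1 m and z of torch_grip in the frame of mat below 0.04 m and angle between torch_grip's own x axis and vertical between 1.4 and 1.74 rad and linear speed of torch below 0.03 m/s); the robot touches nothing.
It fails at once if the gripper touches a battery (contact force between the fingers and swollen_cell above 1 N or contact force between the fingers and inner_cell above 1 N).
It fails at once if another thing on the bench is shifted by more than 30 mm (distance of any of tail_cap, screwdriver, multimeter, alarm_clock, handset from where it was at the start of the episode above 0.03 m).
It also fails if it takes over 51 s, if anything falls off the work surface, if the arm or the gripper's body presses on something with over 40 N, if the wrist force passes 120 N, or if a joint passes its speed limit or range.

ROBOT

A 6-joint arm with a two-finger parallel gripper is mounted at the origin on the work surface. World frame = base frame: x ahead of the robot, y to its left, z up, the work surface at z = 0. Lengths are in m, angles in degrees, forces in N, time in s.
With the tool pointing down it reaches from about 0.3 to 0.75 m from the base axis. Payload 8.5 kg.
Tool frame: the origin (TCP) lies midway between the tips of the shut fingers; the grasp point (between the pads) lies 19 mm behind it (env.hold_point_z is the distance from the TCP to the grasp point, in m); z points along the fingers, y is the line along which they close (so a half turn about z gives the same grasp; the last joint's range is limited). The gripper opens to 85 mm and grips with 20 to 120 N. Pads are 22 mm wide; open, the fingers measure 114 mm over their backs; the gripper's body (76 mm by 85 mm) begins 54 mm behind the grasp point. The pads swing forward as they close: fully open they stand 13 mm farther back than shut.
Start: joints at [57.737, 21.807, 74.336, -0, 83.858, -12.336], TCP at [0.187, 0.517, 0.231] pointing down, gripper open.
Joint ranges: [-178.18, 178.18], [-50.72, 133.34], [12.68, 142.11], [-81.47, 261.47], [9.98, 163.14], [-165.26, 165.26]. Speed limits (degrees/s): [136.94, 136.94, 180, 180, 180, 180].

INTERFACE

Orientations are given as a 3x3 rotation matrix whose columns are the frame's x, y, z axes.
In Python, from rig import observe, get_image, camera_info, env gives the robot as it stands.
- The arm moves only by the tool drive_tool, never from a script. Its arguments are lists of equal length, an entry for each row: "offset": the shift along the tool's x, y, z in units of 40 mm (1.0 is 40 mm), a list of three; "turn": the turn, a rotation vector about the tool's x, y, z in units of 6 degrees (1.0 is 6 degrees), a list of three; "hand": the opening, from 0 (shut) to 1 (fully open). A call has exactly 10 rows; each row shifts and turns the commanded pose from where the row before left it, along the tool's axes as they then stand; what a row does not reach is not made up. A row lasts 1/8 s, in which the tool goes at most 62.5 mm and 10.7 degrees, less where a joint would pass 70% of its speed; a pose out of reach is approached as far as the arm can. A call is refused whole if a number of a shift passes 1 or a number of a turn 1, either way. A call with a gripper value outside its range is refused whole. The fingers move at their own pace and stop on an object; "newtons" is the grip in N (left out, the last holds). Time passes only in rows, so rows that do not move let the fingers close, or fill a call up. It gives the time, the measured TCP pose, the force, the opening and the grip force at its end, in the units of the state.
- observe(): the state, without advancing time (a new reading comes with each control period).
- get_image(name): name is "side" or "top"; returns the picture (480x640x3 uint8, blue, green, red); there is no depth.
- camera_info(name): a dict with "fx", "fy", "cx", "cy" (pixels), "k1" (the pictures are not rectified: a ray, as slopes to the right and down, at radius r is drawn at 1 + k1 r^2 times it, then the intrinsics apply), "world_to_cam" (4x4, takes a point from world to camera coordinates). Camera axes: x right, y down, z forward; pixel columns grow to the right and rows downward; lengths in m; the calibration is good to about 2 mm. A picture is of the moment at which its call begins. camera_info takes no time and is no camera call.
- env.close_job(): hands the job in; it is judged then, once.
The state is a dict: "time_s": time; "q": joint angles; "qvel": joint speeds; "joint_efforts": joint torques, N m; "position": TCP position; "tool_rot": TCP orientation; "ft_force": force on the tool from outside, world axes, zero at the start; "wrist_torque": the same for the moment, N m; "grip_width": finger opening in m; "gripper_force": force on a finger pad.
Only numpy, scipy, OpenCV 4.12 (cv2) and the standard library are available. Lean on these libraries where they do the work, as an engineer would, in place of code of your own. Each camera call takes 0.05 s, during which the arm holds its last target. There are 200 camera calls.

## Working session

There is one attempt and no reset: what is moved stays moved. The work goes in short steps, Python scripts to look and compute and a tool call to move; the robot and the scene stay as the last step left them, time stands still between calls to the robot, and variables do not carry over. Pictures are saved under pics/ and viewed, at most 10 in all, crops included, and the job is handed in when it is done.

Besides the shell and the picture viewer there is one more tool, called after "Emit:" as name(argument=value, ...) on one line, values as JSON. drive_tool: Moves the arm, as the interface text tells. Its arguments: {"type":"object","properties":{"offset":{"type":"array"},"turn":{"type":"array"},"hand":{"type":"array"},"newtons":{"type":"number"}},"required":["offset","turn","hand"]}

```bash
mkdir -p pics; ls
python3 - <<'E'
from rig import *
import cv2,numpy as np
for n in("top","side"):
    cv2.imwrite(f"pics/{n}0.png",get_image(n)); c=camera_info(n); print(n,c)
s=observe();print(s["time_s"],s["position"],s["tool_rot"],s["grip_width"],env.hold_point_z)
E
```

```text
pics
top {'fx': 529.0857437072219, 'fy': 529.0857437072219, 'cx': 315.26745622182256, 'cy': 229.16341881423998, 'k1': 0.010034706886885245, 'world_to_cam': array([[-0.0209102 , -0.99968196,  0.01409745,  0.0058769 ],
       [-0.99406518,  0.01928292, -0.10706352,  0.49931851],
       [ 0.10675763, -0.0162525 , -0.99415223,  1.18960953],
       [ 0.        ,  0.        ,  0.        ,  1.        ]])}
side {'fx': 618.1651586435247, 'fy': 618.1651586435247, 'cx': 322.8486058445208, 'cy': 237.14463930443114, 'k1': -0.07618182481355928, 'world_to_cam': array([[ 0.69204351, -0.72185289,  0.00204879, -0.33637042],
       [-0.43003921, -0.41455674, -0.80200311,  0.26723135],
       [ 0.5797776 ,  0.55413999, -0.59731634,  1.17596503],
       [ 0.        ,  0.        ,  0.        ,  1.        ]])}
0.1 [0.18729224 0.51684846 0.23078125] [[-9.40131888e-01  3.40810109e-01 -7.08428282e-04]
 [ 3.40810720e-01  9.40131296e-01 -1.09547529e-03]
 [ 2.92666546e-04 -1.27133120e-03 -9.99999149e-01]] 0.08518191663615135 0.0187
```

View pics/top0.png

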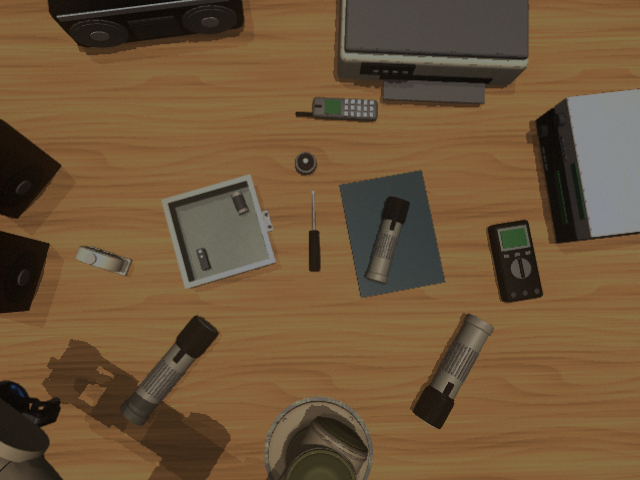

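View pics/side0.png

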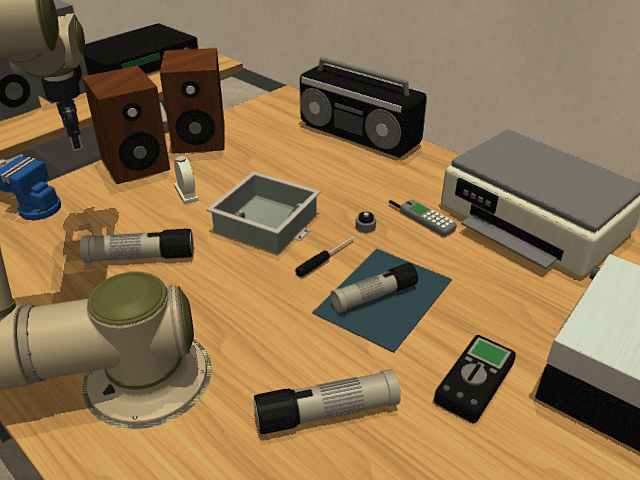

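Torch candidates in the top view: A (170,370), B (455,370) and C (388,240). C is the smallest and lies on the mat, so it fits. I'll confirm that in a crop while measuring.

```bash
cat > h.py <<'E'
import numpy as np,cv2
from rig import *
def ray(n,uv):
    c=camera_info(n);K=np.array([[c["fx"],0,c["cx"]],[0,c["fy"],c["cy"]],[0,0,1.]])
    # r_d = r(1+k1 r^2): OpenCV's radial model
    p=cv2.undistortPoints(np.array([[uv]],float),K,np.array([c["k1"],0,0,0.]))[0,0]
    M=c["world_to_cam"];R=M[:3,:3];return -R.T@M[:3,3],R.T@np.array([p[0],p[1],1])
def onz(n,uv,z):
    o,d=ray(n,uv);return o+d*(z-o[2])/d[2]
def proj(n,P):
    c=camera_info(n);p=c["world_to_cam"][:3,:3]@P+c["world_to_cam"][:3,3];a=p[:2]/p[2];a=a*(1+c["k1"]*(a@a))
    return a*c["fx"]+[c["cx"],c["cy"]]
E
python3 - <<'E'
from h import *
t=cv2.imread("pics/top0.png");s=cv2.imread("pics/side0.png")
hsv=cv2.cvtColor(t,cv2.COLOR_BGR2HSV)
# mat
m=cv2.inRange(hsv,(85,60,20),(115,255,120));m[:160]=0;m[310:]=0;m[:,:330]=0;m[:,455:]=0
c=max(cv2.findContours(cv2.morphologyEx(m,cv2.MORPH_CLOSE,np.ones((25,25))),0,2)[0],key=cv2.contourArea)
r=cv2.minAreaRect(c);print("mat",r,onz("top",r[0],.004)); mb=cv2.boxPoints(r)
for p in mb: print(p,onz("top",p,.004).round(4))
# torch: non-mat in the mat
roi=np.zeros_like(m);cv2.fillConvexPoly(roi,(np.array(r[0])+(mb-np.array(r[0]))*.93).astype(int),255)
gr=t.max(2)
barrel=cv2.bitwise_and(cv2.inRange(hsv,(0,0,95),(60,90,255)),roi)
barrel=cv2.morphologyEx(barrel,cv2.MORPH_CLOSE,np.ones((7,7)))
c=max(cv2.findContours(barrel,0,2)[0],key=cv2.contourArea);rb=cv2.minAreaRect(c);print("barrel",rb,cv2.boxPoints(rb).tolist())
for p in cv2.boxPoints(rb):print(onz("top",p,.029).round(4))
# tray
m2=cv2.inRange(hsv,(0,0,120),(180,70,255));m2[:165]=0;m2[300:]=0;m2[:,:150]=0;m2[:,290:]=0
c=max(cv2.findContours(m2,0,2)[0],key=cv2.contourArea);r=cv2.minAreaRect(c);print("tray",r)
for p in cv2.boxPoints(r): print(p,onz("top",p,.07).round(4))
a=cv2.resize(t[165:305,325:460],None,fx=3,fy=3,interpolation=2);b=cv2.resize(s[240:360,300:460],(400,300));
o=np.zeros((430,820,3),np.uint8);o[:420,:405]=a;o[:300,410:810]=b;cv2.imwrite("pics/crop1.png",o[:, :800])
tr=cv2.resize(t[165:300,150:290],None,fx=4,fy=4);cv2.imwrite("pics/tray.png",tr)
E
```

```text
Traceback (most recent call last):
ValueError: max() iterable argument is empty
```

```bash
cat > m.py <<'E'
from h import *
t=cv2.imread("pics/top0.png");s=cv2.imread("pics/side0.png")
hsv=cv2.cvtColor(t,cv2.COLOR_BGR2HSV);print(t[200,360],t[270,370],t[255,383],t[205,168],t[270,230])
m=((t[:,:,0].astype(int)>t[:,:,2]+3)*255).astype(np.uint8);m[:160]=0;m[310:]=0;m[:,:330]=0;m[:,455:]=0
m=cv2.morphologyEx(m,cv2.MORPH_OPEN,np.ones((5,5)))
c=cv2.convexHull(np.vstack(cv2.findContours(m,0,2)[0]))
r=cv2.minAreaRect(c);mb=cv2.boxPoints(r);print("mat",r,onz("top",r[0],.004))
for p in mb: print(p,onz("top",p,.004).round(4))
roi=np.zeros_like(m);cv2.fillConvexPoly(roi,(np.array(r[0])+(mb-np.array(r[0]))*.93).astype(int),255)
b=cv2.bitwise_and(((t[:,:,2].astype(int)>t[:,:,0]+5)&(t.max(2)>60)).astype(np.uint8)*255,roi)
b=cv2.morphologyEx(b,cv2.MORPH_CLOSE,np.ones((7,7)))
c=max(cv2.findContours(b,0,2)[0],key=cv2.contourArea);rb=cv2.minAreaRect(c);print("barrel",rb)
for p in cv2.boxPoints(rb):print(p,onz("top",p,.029).round(4))
m2=cv2.inRange(hsv,(0,0,110),(180,60,255));m2[:165]=0;m2[300:]=0;m2[:,:150]=0;m2[:,277:]=0
c=max(cv2.findContours(m2,0,2)[0],key=cv2.contourArea);r=cv2.minAreaRect(c);print("tray",r)
for p in cv2.boxPoints(r): print(p,onz("top",p,.07).round(4))
a=cv2.resize(t[165:305,325:460],None,fx=3,fy=3,interpolation=2);bb=cv2.resize(s[240:360,300:460],(390,300))
o=np.zeros((430,800,3),np.uint8);o[:420,:405]=a;o[:300,410:800]=bb;cv2.imwrite("pics/crop1.png",o)
E
python3 m.py
```

```text
[61 62 57] [53 65 72] [ 95 110 120] [67 78 82] [125 130 128]
mat ((394.5, 233.0), (94.0, 81.0), 90.0) [ 0.48913007 -0.1901487   0.004     ]
[354. 186.] [ 0.6027 -0.0983  0.004 ]
[435. 186.] [ 0.5991 -0.2904  0.004 ]
[435. 280.] [ 0.3776 -0.2803  0.004 ]
[354. 280.] [ 0.3814 -0.0919  0.004 ]
barrel ((384.79205322265625, 249.79026794433594), (19.108055114746094, 60.58989715576172), 17.1759033203125)
[366.71783 275.91278] [ 0.3898 -0.119   0.029 ]
[384.6104  218.02502] [ 0.5218 -0.1644  0.029 ]
[402.86627 223.66776] [ 0.5079 -0.2061  0.029 ]
[384.9737 281.5555] [ 0.3762 -0.1602  0.029 ]
tray ((220.70751953125, 230.22640991210938), (92.30628204345703, 100.6852798461914), 74.05460357666016)
[159.62262 199.67924] [0.5672 0.3405 0.07  ]
[256.43393 172.01888] [0.6259 0.1255 0.07  ]
[281.79242 260.77356] [0.4262 0.0716 0.07  ]
[184.98111 288.43396] [0.3702 0.2834 0.07  ]
```

View pics/crop1.png

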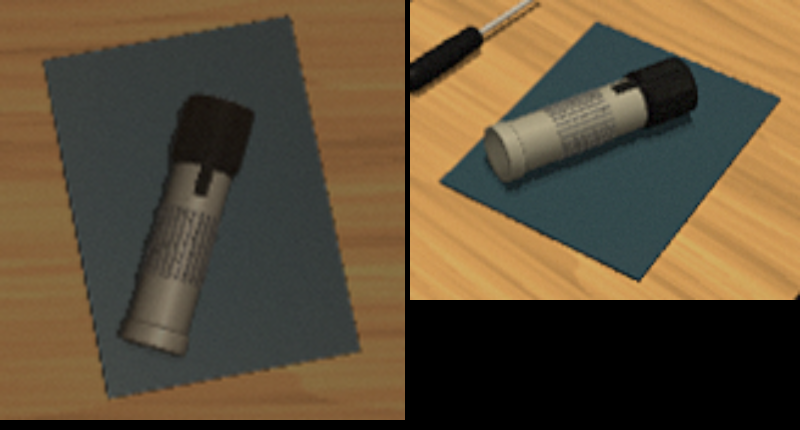

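Crop: C has a black head at top (219,102) and an open rim collar at lower left (152,345), and it lies on the mat. It is the smallest of the three, so it's the target. Now I'll work out poses from the edges I read off.

Run:
```python
from h import *
print("cam",ray("top",(0,0))[0],ray("side",(0,0))[0])
mat=[onz("top",p,.004) for p in[(339.3,185.7),(421.7,170),(445,281.7),(361,297.7)]]
print("mat",np.mean(mat,0),[np.linalg.norm(mat[i]-mat[(i+1)%4]).round(3) for i in range(4)],np.degrees(np.arctan2(*(mat[0]-mat[3])[1::-1])))
tr=[onz("top",p,.07) for p in[(163,200),(251,176),(275,263),(188,287)]]
print("tray",np.round(tr,4),np.mean(tr,0),[np.linalg.norm(tr[i]-tr[(i+1)%4]).round(3) for i in range(4)],np.degrees(np.arctan2(*(tr[0]-tr[3])[1::-1])))
a=onz("top",(375.8,280),.029);b=onz("top",(398,199.2),.029);u=(a-b)/np.linalg.norm(a-b)
print("mouth",a,"lens",b,np.linalg.norm(a-b),"u",u,np.degrees(np.arctan2(u[1],u[0])),"grip",a-.077*u)
# side check: mouth centre pix (505,155)->crop scale 2.44,2.5
print("side mouth",proj("side",a),"seen",(300+95/2.44,240+155/2.5), proj("side",b),"top collar start",proj("top",a-.014*u))
```

```text
cam [0.36947814 0.01558084 1.23602892] [-0.33409527 -0.78367665  0.91743265]
mat [ 0.48895205 -0.18359626  0.004     ] [np.float64(0.2), np.float64(0.269), np.float64(0.199), np.float64(0.267)] 9.352609998771
tray [[0.5663 0.333  0.07  ]
 [0.617  0.1377 0.07  ]
 [0.4216 0.0866 0.07  ]
 [0.3732 0.2769 0.07  ]] [0.49453129 0.20856344 0.07      ] [np.float64(0.202), np.float64(0.202), np.float64(0.196), np.float64(0.201)] 16.20841654721006
mouth [ 0.3801587  -0.13938385  0.029     ] lens [ 0.56508524 -0.19698351  0.029     ] 0.1936893097035123 u [-0.95475867  0.29738173  0.        ] 162.69958876788306 grip [ 0.45367511 -0.16228224  0.029     ]
side mouth [335.84311744 302.74471185] seen (338.9344262295082, 302.0) [411.09272653 274.16599287] top collar start [377.4290305 274.0662759]
```

Poses: grip at (0.454,-0.162,0.029) with the mouth heading 163°. Tray centre is (0.4945,0.2085), yaw about 15°. I'll move above the grip first, then check.

Emit:
drive_tool(offset=[[-0.8,-0.9,0],[-0.8,-0.9,0],[-0.8,-0.9,0],[-0.8,-0.9,0],[-0.8,-0.9,0],[-0.8,-0.9,0],[-0.8,-0.9,0],[-0.8,-0.9,0],[-0.8,-0.9,0],[-0.8,-0.9,0]], turn=[[0,0,0],[0,0,0],[0,0,0],[0,0,0],[0,0,0],[0,0,0],[0,0,0],[0,0,0],[0,0,0],[0,0,0]], hand=[1,1,1,1,1,1,1,1,1,1])

```text
time_s: 1.35
position: [0.3658, 0.068, 0.2313]
tool_rot: [[-0.94, 0.341, -0.0], [0.341, 0.94, 0.0], [0.0, 0.0, -1.0]]
ft_force: [0.8, -0.0, -0.6]
grip_width: 0.0858
gripper_force: 0.0
```

Emit:
drive_tool(offset=[[-0.8,-0.9,0],[-0.8,-0.9,0],[-0.8,-0.9,0],[-0.8,-0.9,0],[-0.6,-0.8,0],[-0.25,-0.29,0.8],[0,0,0.8],[0,0,0.8],[0,0,0.6],[0,0,0]], turn=[[0,0,0],[0,0,0],[0,0,0],[0,0,0],[0,0,0],[0,0,-0.43],[0,0,0],[0,0,0],[0,0,0],[0,0,0]], hand=[1,1,1,1,1,1,1,1,1,1], newtons=100)

```text
time_s: 2.6
position: [0.4532, -0.1616, 0.1101]
tool_rot: [[-0.954, 0.298, -0.003], [0.298, 0.954, 0.002], [0.004, 0.001, -1.0]]
ft_force: [0.8, 0.0, 0.6]
grip_width: 0.0854
gripper_force: 0.0
```

Run:
```python
from h import *
s=observe();p=np.array(s["position"]);R=np.array(s["tool_rot"]);print(s["time_s"],p,R.round(3),np.array(s["q"]).round(1))
t=np.array([.4537,-.1623,.008]);print("units",R.T@(t-p)/.04,"x yaw",np.degrees(np.arctan2(R[1,0],R[0,0])))
a=get_image("top");b=get_image("side")
o=np.zeros((450,800,3),np.uint8);o[:420,:405]=cv2.resize(a[165:305,325:460],(405,420));o[:293,410:800]=cv2.resize(b[210:360,270:470],(390,293));cv2.imwrite("pics/c2.png",o)
```

```text
2.6 [ 0.4531766  -0.16156522  0.11005248] [[-0.954  0.298 -0.003]
 [ 0.298  0.954  0.002]
 [ 0.004  0.001 -1.   ]] [ -33.8   22.8   95.6    0.    61.8 -106.4]
units [-0.02752522 -0.01645725  2.55121012] x yaw 162.64846296830092
```

View pics/c2.png

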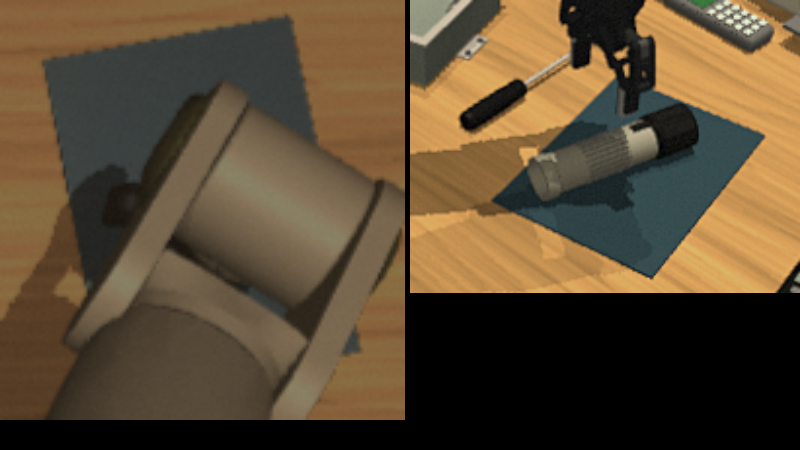

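The gripper is directly above the ribbed section and aligned with the barrel: fingers at crop (627,100), torch along (545,180) to (690,120). Descend and grip.

Emit:
drive_tool(offset=[[0,0,0.6],[0,0,0.6],[0,0,0.6],[0,0,0.5],[0,0,0.25],[0,0,0],[0,0,0],[0,0,0],[0,0,0],[0,0,0]], turn=[[0,0,0],[0,0,0],[0,0,0],[0,0,0],[0,0,0],[0,0,0],[0,0,0],[0,0,0],[0,0,0],[0,0,0]], hand=[1,1,1,1,1,1,0,0,0,0], newtons=110)

```text
time_s: 3.95
position: [0.4543, -0.1623, 0.0103]
tool_rot: [[-0.955, 0.298, 0.001], [0.298, 0.955, -0.001], [-0.002, -0.001, -1.0]]
ft_force: [-2.0, 1.3, 7.8]
grip_width: 0.0432
gripper_force: 111.8
```

Emit:
drive_tool(offset=[[0,0,0],[0,0,0],[0,0,0],[0,0,-0.3],[0,0,-0.8],[0,0,-0.9],[0,0,-0.9],[0,0,-0.9],[0,0,-0.6],[0,0,0]], turn=[[0,0,0],[0,0,0],[0,0,0],[0,0,0],[0,0,0],[0,0,0],[0,0,0],[0,0,0],[0,0,0],[0,0,0]], hand=[0,0,0,0,0,0,0,0,0,0], newtons=110)

```text
time_s: 5.2
position: [0.4541, -0.1621, 0.1867]
tool_rot: [[-0.955, 0.298, 0.002], [0.298, 0.955, -0.002], [-0.003, -0.001, -1.0]]
ft_force: [2.1, 0.4, -5.1]
grip_width: 0.0426
gripper_force: 115.0
```

Run:
```python
from h import *
s=observe();p=np.array(s["position"]);R=np.array(s["tool_rot"]);print(s["time_s"],p,s["grip_width"],s["gripper_force"],s["ft_force"])
b=get_image("side");cv2.imwrite("pics/c3.png",cv2.resize(b[130:350,250:490],(720,600)) if 0 else cv2.resize(b[130:350,250:490],(654,600)))
```

```text
5.2 [ 0.45411643 -0.16209613  0.18665728] 0.04260050496655011 114.95586320757866 [ 2.13660963  0.41445842 -5.14350592]
```

View pics/c3.png

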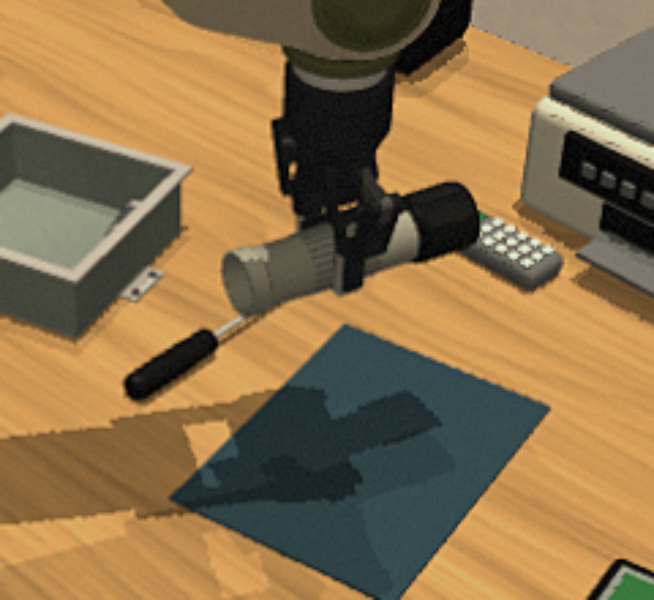

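Torch held: rim at crop (245,285), head at (450,220). Now work out the rapping poses.

```bash
cat > goal.py <<'E'
from h import *
from scipy.spatial.transform import Rotation as Ro
TC=np.array([.4945,.2085,0]);yaw=np.radians(15)
def pose(th,lift,inx=.093,ty=0.,psi=0.,drop=.0187,gx=.077):
    th=np.radians(th);ex=np.array([np.cos(yaw),np.sin(yaw),0]);ey=np.array([-ex[1],ex[0],0]);k=np.array([0,0,1.])
    C=TC+ex*inx+ey*ty+k*.07
    e=np.cos(np.radians(psi))*ex+np.sin(np.radians(psi))*ey
    a=-np.cos(th)*e-np.sin(th)*k; n=np.sin(th)*e-np.cos(th)*k
    M=C-.025*n; g=M-gx*a; x=a; z=n; R=np.c_[x,np.cross(z,x),z]
    return g+drop*z+k*lift,R,M
def delta(P,R):
    s=observe();p=np.array(s["position"]);Q=np.array(s["tool_rot"])
    print("t",s["time_s"],"p",p.round(4),"q",np.array(s["q"]).round(1))
    print("goal",P.round(4),"dpos units",(Q.T@(P-p)/.04).round(3),"rotvec units",(np.degrees(Ro.from_matrix(Q.T@R).as_rotvec())/6).round(2))
E
python3 - <<'E'
from goal import *
print("mouth expected",proj("side",np.array([.3806,-.1391,.2057])),"seen 339.9,234.5")
for th in (0,50):
    P,R,M=pose(th,.1);delta(P,R)
E
```

```text
mouth expected [337.23569078 235.20822778] seen 339.9,234.5
t 5.25 p [ 0.4536 -0.1618  0.1852] q [ -33.7   17.4   89.3   -0.    73.2 -106.4]
goal [0.6587 0.2525 0.1763] dpos units [-1.808 11.415  0.223] rotvec units [-0.   -0.   -5.39]
t 5.25 p [ 0.4536 -0.1618  0.1852] q [ -33.7   17.4   89.3   -0.    73.2 -106.4]
goal [0.6275 0.2441 0.233 ] dpos units [-1.125 10.982 -1.196] rotvec units [-2.35 -8.11 -5.04]
```

Emit:
drive_tool(offset=[[-0.1,0.6,-0.5],[-0.1,0.9,-0.5],[-0.1,1,-0.5],[-0.1,1,0],[-0.1,1,0],[-0.1,1,0],[-0.1,1,0],[-0.1,1,0],[-0.1,1,0],[-0.1,1,0]], turn=[[0,0,0],[0,0,0],[0,0,0],[0,0,0],[0,0,0],[0,0,0],[0,0,0],[0,0,0],[0,0,0],[0,0,0]], hand=[0,0,0,0,0,0,0,0,0,0])

```text
time_s: 6.5
position: [0.6053, 0.1899, 0.2429]
tool_rot: [[-0.954, 0.298, -0.004], [0.298, 0.955, -0.0], [0.004, -0.002, -1.0]]
ft_force: [0.1, -0.1, -3.9]
grip_width: 0.0431
gripper_force: 115.2
```

Emit:
drive_tool(offset=[[0,1,0],[0,0.4,0],[0,0,0],[0,0,0],[0,0,0],[0,0,0],[0,0,0],[0,0,0],[0,0,0],[0,0,0]], turn=[[0,0,-0.9],[0,0,-0.9],[0,0,-0.9],[0,0,-0.9],[0,0,-0.9],[0,0,-0.9],[0,-1,0],[0,-1,0],[0,-1,0],[0,-1,0]], hand=[0,0,0,0,0,0,0,0,0,0])

```text
time_s: 7.75
position: [0.6197, 0.2424, 0.2428]
tool_rot: [[-0.883, -0.26, 0.392], [-0.237, 0.966, 0.106], [-0.405, 0.0, -0.914]]
ft_force: [0.6, -0.5, -4.7]
grip_width: 0.0427
gripper_force: 115.6
```

Emit:
drive_tool(offset=[[0,0,0],[0,0,0],[0,0,0],[0,0,0],[0,0,0],[0,0,0],[0,0,0],[0,0,0],[0,0,0],[0,0,0]], turn=[[0,-1,0],[0,-1,0],[0,-1,0],[0,-1,0],[0,-0.3,0],[0,0,0],[0,0,0],[0,0,0],[0,0,0],[0,0,0]], hand=[0,0,0,0,0,0,0,0,0,0])

```text
time_s: 9.0
position: [0.6207, 0.2426, 0.2454]
tool_rot: [[-0.623, -0.26, 0.738], [-0.168, 0.966, 0.198], [-0.764, -0.0, -0.645]]
ft_force: [-0.3, 0.5, -4.4]
grip_width: 0.0424
gripper_force: 115.8
```

Run:
```python
from goal import *
P,R,M=pose(50,.06);delta(P,R);s=observe();print(np.array(s["tool_rot"]).round(3),s["ft_force"])
a=get_image("top");b=get_image("side")
o=np.zeros((600,800,3),np.uint8);o[:540,:380]=cv2.resize(a[80:350,120:310],(380,540));o[:540,400:800]=cv2.resize(b[60:330,160:360],(400,540));cv2.imwrite("pics/c4.png",o)
```

```text
t 9.0 p [0.6207 0.2426 0.2454] q [   9.5   18.5   93.7   13.3   18.6 -106.2]
goal [0.6275 0.2441 0.193 ] dpos units [ 0.887 -0.008  0.977] rotvec units [ 0.01 -0.03  0.01]
[[-0.623 -0.26   0.738]
 [-0.168  0.966  0.198]
 [-0.764 -0.    -0.645]] [-0.27896243  0.54700972 -4.36245798]
```

View pics/c4.png

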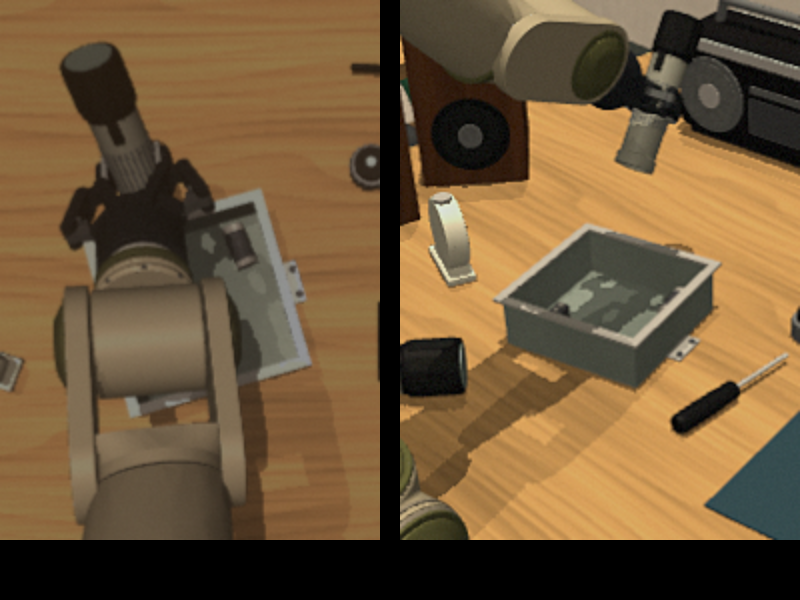

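The torch is tipped with its mouth at side crop (637,165), over the tray's far edge. Joint 5 is near its limit (18.6°), so I'll fit quick kinematics to choose the tilt.

```bash
cat > kin.py <<'E'
from goal import *
from scipy.optimize import least_squares
# q, p data; planar arm with elbow offset e, lateral 0? fit
D=[([57.737,21.807,74.336,0,83.858,-12.336],[.1873,.5168,.2308]),([-33.8,22.8,95.6,0,61.8,-106.4],[.4532,-.1616,.1101]),
([-33.7,17.4,89.3,0,73.2,-106.4],[.4536,-.1618,.1852]),([9.5,18.5,93.7,13.3,18.6,-106.2],[.6207,.2426,.2454])]
def fk(q,c):
    a,e,b,d,L,lat,s1,s2=c;q=np.radians(q)
    Z=lambda t:Ro.from_rotvec([0,0,t]);Y=lambda t:Ro.from_rotvec([0,t,0])
    A=Z(q[0])*Y(q[1]);p=np.array([s2,0,d])  ;p=Z(q[0]).apply([s2,lat,d])+A.apply([0,0,a])
    A=A*Y(q[2]);p=p+A.apply([e,0,b]);A=A*Z(q[3])*Y(q[4]);p=p+A.apply([0,s1,L]);return p,A*Z(q[5])
r=least_squares(lambda c:np.r_[np.concatenate([fk(q,c)[0]-p for q,p in D]),.01*(c-[.4,0,.4,.2,.2,.1,0,0])*.1],[.4,0,.4,.2,.2,.1,0,0])
if __name__=="__main__":
    print(r.x.round(3),np.abs(r.fun).max(),fk(D[3][0],r.x)[1].as_matrix().round(2))
    for th in(40,44,48,52):
      for lift in(0,.06):
        P,R,M=pose(th,lift)
        f=lambda q:np.r_[fk(q,r.x)[0]-P,.3*(fk(q,r.x)[1].as_matrix()[:,2]-R[:,2])]
        o=least_squares(f,[9.5,18.5,93.7,13,18,-106],x_scale=10);print(th,lift,o.x.round(1),o.cost)
E
python3 kin.py
```

```text
[0.537 0.103 0.35  0.13  0.258 0.117 0.    0.001] 0.0004333617243957866 [[ 0.26 -0.62  0.74]
 [-0.97 -0.17  0.2 ]
 [ 0.   -0.76 -0.65]]
40 0 [ 10.   29.6  93.   10.5  17.8 105.1] 1.0276510362706552e-15
40 0.06 [   10.     24.9    88.9     7.2    26.5 -1118.3] 6.554338581457792e-15
44 0 [ 9.9 29.1 96.2 18.3 11.4 39.3] 3.549164878419672e-14
44 0.06 [ 9.9 24.  92.2 10.4 20.2 38.3] 1.0866810640480427e-20
48 0 [   9.7   28.8   99.3   44.5    5.6 -539.1] 1.1102145014771971e-21
48 0.06 [ 9.7 23.4 95.4 16.7 13.9 43.1] 3.927831220515309e-18
52 0 [   9.5   28.7  102.4  -55.5   -5.3 -636. ] 1.379703854330554e-13
52 0.06 [    9.5    23.     98.6    33.8     7.8 -1160.5] 1.6410347039027781e-18
```

```bash
cat > scan.py <<'E'
from kin import *
import goal
def ik(P,R,q0):
    f=lambda q:np.r_[fk(q,r.x)[0]-P,.3*(fk(q,r.x)[1].as_matrix()@OFF-R).ravel()]
    return least_squares(f,q0,x_scale=10)
OFF=fk(D[3][0],r.x)[1].as_matrix().T@np.array([[-.623,-.26,.738],[-.168,.966,.198],[-.764,0,-.645]])
if __name__=="__main__":
  for edge in(0,90,-90):
    goal.yaw=np.radians(15+edge)
    for th in(45,55,65):
      for psi in(-60,-40,-20,0,20,40,60):
        res=[]
        for lift in(0,.06):
          P,R,M=pose(th,lift,psi=psi);best=None
          for j4 in(-60,0,60):
            o=ik(P,R,[10,25,93,j4,40,-100])
            q=o.x
            if o.cost<1e-6 and q[4]>13 and -78<q[3]<200 and abs(q[5])<160: best=q
          res.append(best)
        if res[0] is not None and res[1] is not None: print(edge,th,psi,res[0].round(0),res[1].round(0))
E
python3 scan.py
```

```text
0 45 -60 [ 22.  36.  82. -53.  55.   6.] [ 22.  32.  78. -49.  60.  -1.]
0 45 -40 [ 19.  33.  89. -56.  37.  -6.] [ 19.  28.  85. -48.  42. -16.]
0 45 -20 [ 15.  30.  94. -50.  19. -27.] [ 15.  25.  90. -35.  25. -43.]
0 55 -60 [ 26.  37.  84. -66.  58.  19.] [ 26.  33.  81. -62.  61.  11.]
0 65 -60 [ 29.  40.  86. -77.  63.  30.] [ 29.  35.  83. -74.  65.  22.]
-90 45 -60 [  9.  41.  71. -26. 105.  55.] [  9.  37.  67. -27. 112.  52.]
-90 45 -40 [ 12.  39.  76. -35.  95.  43.] [ 12.  35.  72. -35. 101.  38.]
-90 45 -20 [ 14.  36.  82. -42.  83.  32.] [ 14.  31.  79. -42.  88.  27.]
-90 45 0 [ 15.  32.  90. -50.  68.  23.] [ 15.  28.  86. -48.  73.  17.]
-90 45 20 [ 14.  29.  97. -57.  51.  15.] [ 14.  24.  93. -52.  57.   6.]
-90 45 40 [ 10.  26. 104. -65.  34.   7.] [ 10.  20. 100. -54.  39.  -7.]
-90 45 60 [  5.  23. 109. -73.  15.  -3.] [  5.  17. 105. -44.  21. -33.]
-90 55 -60 [ 11.  46.  65. -31. 115.  54.] [ 11.  42.  62. -33. 121.  50.]
-90 55 -40 [ 15.  43.  72. -41. 104.  44.] [ 15.  39.  68. -42. 109.  39.]
-90 55 -20 [ 17.  39.  80. -49.  90.  36.] [ 17.  35.  77. -49.  95.  31.]
-90 55 0 [ 19.  35.  89. -58.  74.  31.] [ 19.  31.  86. -57.  78.  24.]
-90 55 20 [ 18.  31.  99. -70.  56.  29.] [ 18.  26.  95. -65.  60.  19.]
-90 65 -60 [ 12.  51.  60. -36. 124.  52.] [ 12.  47.  57. -39. 129.  47.]
-90 65 -40 [ 17.  47.  68. -47. 112.  44.] [ 17.  43.  65. -49. 116.  38.]
-90 65 -20 [ 20.  43.  78. -55.  97.  39.] [ 20.  39.  75. -56. 101.  33.]
-90 65 0 [ 22.  39.  89. -66.  80.  37.] [ 22.  34.  86. -65.  84.  30.]
```

Right tray edge (toward the mat) allows a 60° tilt with comfortable joints. I'll untilt, yaw 90° and go there.

Run:
```python
from scan import *
goal.yaw=np.radians(-75)
for lift in(.07,0):
    P,R,M=pose(60,lift);o=ik(P,R,[20,37,88,-60,77,34]);print(P.round(4),M.round(4),o.x.round(1),o.cost)
s=observe();print((pose(60,.07)[0]-s["position"]).round(4))
```

```text
[0.5271 0.0868 0.2098] [0.513  0.1396 0.0825] [ 20.7  31.4  85.4 -60.6  81.4  26.1] 1.8691663283615964e-08
[0.5271 0.0868 0.1398] [0.513  0.1396 0.0825] [ 20.7  37.1  89.1 -62.2  77.   34.5] 1.869166588482504e-08
[-0.0936 -0.1558 -0.0356]
```

Emit:
drive_tool(offset=[[0,0,0],[0,0,0],[0,0,0],[0,0,0],[0,0,0],[0,0,0],[0,0,0],[0,0,0],[0,0,0],[0,0,0]], turn=[[0,1,0],[0,1,0],[0,1,0],[0,1,0],[0,1,0],[0,1,0],[0,1,0],[0,1,0],[0,0.33,0],[0,0,0]], hand=[0,0,0,0,0,0,0,0,0,0])

```text
time_s: 10.35
position: [0.6214, 0.2427, 0.2447]
tool_rot: [[-0.966, -0.26, -0.002], [-0.26, 0.966, -0.001], [0.002, 0.0, -1.0]]
ft_force: [0.3, 0.1, -4.4]
grip_width: 0.0429
gripper_force: 115.6
```

Emit:
drive_tool(offset=[[0.82,-0.79,0],[0.82,-0.79,0],[0.82,-0.79,0],[0.82,-0.79,0],[0,0,0],[0,0,0],[0,0,0],[0,0,0],[0,0,0],[0,0,0]], turn=[[0,0,0],[0,0,0],[0,0,0],[0,0,0],[0,0,1],[0,0,1],[0,0,1],[0,0,1],[0,0,1],[0,0,1]], hand=[0,0,0,0,0,0,0,0,0,0])

```text
time_s: 11.6
position: [0.5267, 0.0865, 0.2461]
tool_rot: [[-0.933, 0.361, -0.001], [0.361, 0.933, -0.001], [0.0, -0.001, -1.0]]
ft_force: [-0.2, -0.2, -4.5]
grip_width: 0.0425
gripper_force: 115.6
```

Emit:
drive_tool(offset=[[0,0,0],[0,0,0],[0,0,0],[0,0,0],[0,0,0],[0,0,0],[0,0,0],[0,0,0],[0,0,0],[0,0,0]], turn=[[0,0,1],[0,0,1],[0,0,1],[0,0,1],[0,0,1],[0,0,1],[0,0,1],[0,0,1],[0,0,1],[0,-1,0]], hand=[0,0,0,0,0,0,0,0,0,0])

```text
time_s: 12.85
position: [0.5272, 0.0855, 0.2461]
tool_rot: [[-0.255, 0.966, 0.027], [0.961, 0.257, -0.104], [-0.107, -0.0, -0.994]]
ft_force: [0.4, 0.1, -4.0]
grip_width: 0.0427
gripper_force: 115.6
```

Emit:
drive_tool(offset=[[0,0,0],[0,0,0],[0,0,0],[0,0,0],[0,0,0],[0,0,0],[0,0,0],[0,0,0],[0,0,0],[0,0,0]], turn=[[0,-1,0],[0,-1,0],[0,-1,0],[0,-1,0],[0,-1,0],[0,-1,0],[0,-1,0],[0,-1,0],[0,-1,0],[0,0,0]], hand=[0,0,0,0,0,0,0,0,0,0])

```text
time_s: 14.1
position: [0.5265, 0.0873, 0.2445]
tool_rot: [[-0.135, 0.965, 0.224], [0.484, 0.262, -0.835], [-0.865, -0.004, -0.502]]
ft_force: [-0.3, -0.5, -4.7]
grip_width: 0.0432
gripper_force: 115.8
```

Run:
```python
from scan import *
goal.yaw=np.radians(-75)
P,R,M=pose(60,.07);delta(P,R);s=observe();Q=np.array(s["tool_rot"]);p=np.array(s["position"])
m=p-.0187*Q[:,2]+.077*Q[:,0];print("mouth",m,"lens",m-.195*Q[:,0])
print("side",proj("side",m),proj("side",m-.195*Q[:,0]),"top",proj("top",m),proj("top",m-.195*Q[:,0]))
print("rim corner side",proj("side",m+.025*Q[:,2]),"down z in tool units/40mm",(Q.T@[0,0,-1]).round(3))
a=get_image("top");b=get_image("side")
o=np.zeros((600,800,3),np.uint8);o[:540,:380]=cv2.resize(a[80:350,150:340],(380,540));o[:480,400:800]=cv2.resize(b[100:340,180:380],(400,480));cv2.imwrite("pics/c5.png",o)
```

```text
t 14.1 p [0.5265 0.0873 0.2445] q [ 20.7  28.8  83.2 -60.   83.7  21.5]
goal [0.5271 0.0868 0.2098] dpos units [0.741 0.015 0.451] rotvec units [ 0.01 -0.03  0.05]
mouth [0.51188432 0.14018651 0.18734987] lens [0.53829554 0.04583385 0.35594709]
side [287.25293218 167.92735485] [324.64731658 109.85919471] top [243.92529291 215.68821879] [287.88755763 185.87791368]
rim corner side [295.35252769 174.8766855 ] down z in tool units/40mm [0.865 0.004 0.502]
```

View pics/c5.png

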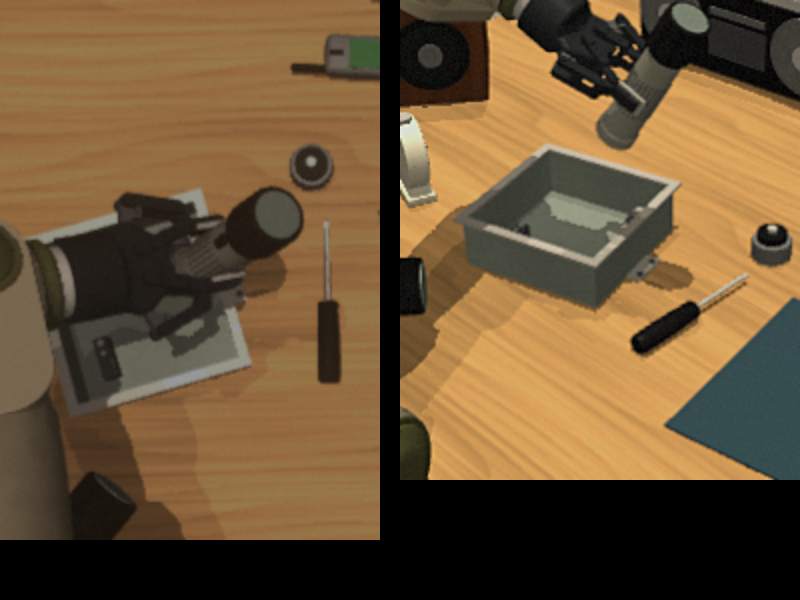

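Predicted and observed mouth and lens agree to within a few pixels: mouth at side crop (617,133), lens at (690,20). First rap on the tray's right edge.

Emit:
drive_tool(offset=[[0.41,0,0.24],[0,0,0],[1,0,0.58],[1,0,0.58],[-1,0,-0.58],[-1,0,-0.58],[0,0,0],[0,0,0],[0,0,0],[0,0,0]], turn=[[0,0,0],[0,0,0],[0,0,0],[0,0,0],[0,0,0],[0,0,0],[0,0,0],[0,0,0],[0,0,0],[0,0,0]], hand=[0,0,0,0,0,0,0,0,0,0])

```text
time_s: 15.45
position: [0.5267, 0.0862, 0.226]
tool_rot: [[-0.134, 0.966, 0.223], [0.482, 0.26, -0.837], [-0.866, -0.005, -0.5]]
ft_force: [0.2, 0.1, -3.1]
grip_width: 0.0429
gripper_force: 121.4
```

Emit:
drive_tool(offset=[[1,0,0.58],[1,0,0.58],[0,0,0],[0,0,0],[0,0,0],[0,0,0],[0,0,0],[0,0,0],[0,0,0],[0,0,0]], turn=[[0,0,0],[0,0,0],[0,0,0],[0,0,0],[0,0,0],[0,0,0],[0,0,0],[0,0,0],[0,0,0],[0,0,0]], hand=[0,0,0,0,0,0,0,0,0,0])

```text
time_s: 16.7
position: [0.5265, 0.0861, 0.1342]
tool_rot: [[-0.133, 0.966, 0.223], [0.482, 0.26, -0.837], [-0.866, -0.003, -0.5]]
ft_force: [0.2, -0.3, -2.7]
grip_width: 0.0427
gripper_force: 125.8
```

```bash
cat > look.py <<'E'
from scan import *
import sys
goal.yaw=np.radians(-75)
P,R,M=pose(60,0);delta(P,R);s=observe();Q=np.array(s["tool_rot"]);p=np.array(s["position"])
m=p-.0187*Q[:,2]+.077*Q[:,0]
print("pred side mouth crop",(proj("side",m)-[180,100])*2+[400,0],(proj("side",m-.195*Q[:,0])-[180,100])*2+[400,0],s["ft_force"],s["grip_width"])
a=get_image("top");b=get_image("side")
o=np.zeros((560,800,3),np.uint8);o[:540,:380]=cv2.resize(a[80:350,150:340],(380,540));o[:480,400:800]=cv2.resize(b[100:340,180:380],(400,480));cv2.imwrite("pics/%s.png"%sys.argv[1],o)
E
python3 look.py c6
```

```text
t 16.7 p [0.5265 0.0861 0.1342] q [ 20.6  37.5  89.5 -62.4  76.5  35. ]
goal [0.5271 0.0868 0.1398] dpos units [-0.115  0.018 -0.081] rotvec units [-0.01  0.    0.03]
pred side mouth crop [618.31149277 214.93293291] [689.39820547 111.75149813] [ 0.2489052  -0.31456585 -2.66034041] 0.04274202024726293
```

View pics/c6.png

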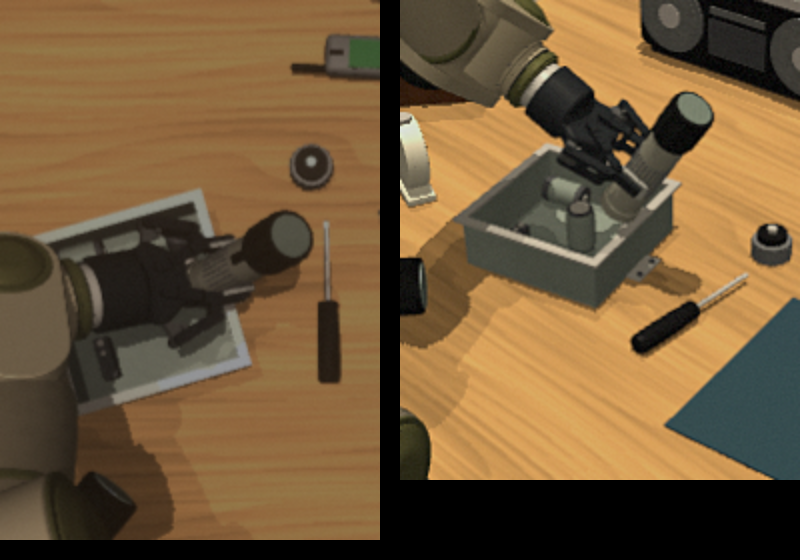

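Both cells are out: one lies at side crop (565,190) and one stands at (580,225) in the tray. Wrist load fell by about 1.8 N, which confirms it. Retreat straight up and untilt.

Emit:
drive_tool(offset=[[-0.5,0,-0.29],[-1,0,-0.58],[-1,0,-0.58],[0,0,0],[0,0,0],[0,0,0],[0,0,0],[0,0,0],[0,0,0],[0,0,0]], turn=[[0,0,0],[0,0,0],[0,0,0],[0,1,0],[0,1,0],[0,1,0],[0,1,0],[0,1,0],[0,1,0],[0,1,0]], hand=[0,0,0,0,0,0,0,0,0,0])

```text
time_s: 18.05
position: [0.5264, 0.0864, 0.2499]
tool_rot: [[-0.249, 0.966, 0.076], [0.919, 0.26, -0.296], [-0.306, -0.004, -0.952]]
ft_force: [0.6, -0.1, -3.6]
grip_width: 0.0428
gripper_force: 125.7
```

Emit:
drive_tool(offset=[[0,0,0],[0,0,0],[0,0,0],[0,0,0],[0,0,0],[0,0,0],[0,0,0],[0,0,0],[0,0,0],[0,0,0]], turn=[[0,1,0],[0,1,0],[0,1,0],[0,0,-1],[0,0,-1],[0,0,-1],[0,0,-1],[0,0,-1],[0,0,-1],[0,0,-1]], hand=[0,0,0,0,0,0,0,0,0,0])

```text
time_s: 19.3
position: [0.5263, 0.0862, 0.2496]
tool_rot: [[-0.841, 0.541, -0.005], [0.541, 0.841, -0.002], [0.003, -0.004, -1.0]]
ft_force: [-0.1, -1.0, -3.1]
grip_width: 0.0428
gripper_force: 125.9
```

Emit:
drive_tool(offset=[[0,0,0],[0,0,0],[0,0,0],[0,0,0],[0,0,0],[0,0,0],[0,0,0],[0,0,0],[0,0,0],[0,0,0]], turn=[[0,0,-1],[0,0,-1],[0,0,-0.6],[0,0,0],[0,0,0],[0,0,0],[0,0,0],[0,0,0],[0,0,0],[0,0,0]], hand=[0,0,0,0,0,0,0,0,0,0])

```text
time_s: 20.55
position: [0.5268, 0.0864, 0.2499]
tool_rot: [[-0.954, 0.298, -0.003], [0.298, 0.954, -0.001], [0.003, -0.002, -1.0]]
ft_force: [0.0, 0.7, -1.8]
grip_width: 0.0426
gripper_force: 125.8
```

Run:
```python
from scan import *
u=np.array([-.9548,.2974,0]);z=np.array([0,0,-1.])
delta(np.array([.4541,-.1623,.06]),np.c_[u,np.cross(z,u),z])
s=observe();Q=np.array(s["tool_rot"]);p=np.array(s["position"]);m=p-.0187*Q[:,2]+.077*Q[:,0]
f=lambda P:(proj("side",P)-[150,60])*2
print("pred mouth,lens",f(m),f(m-.195*Q[:,0]))
cv2.imwrite("pics/c7.png",cv2.resize(get_image("side")[60:340,150:450],(600,560)))
```

```text
t 20.55 p [0.5268 0.0864 0.2499] q [ -3.4  19.5  74.8  -0.1  85.9 -76. ]
goal [ 0.4541 -0.1623  0.06  ] dpos units [-0.131 -6.468  4.757] rotvec units [-0.02 -0.03 -0.01]
pred mouth,lens [252.63055581 180.44802298] [406.54209559 141.47415398]
```

View pics/c7.png

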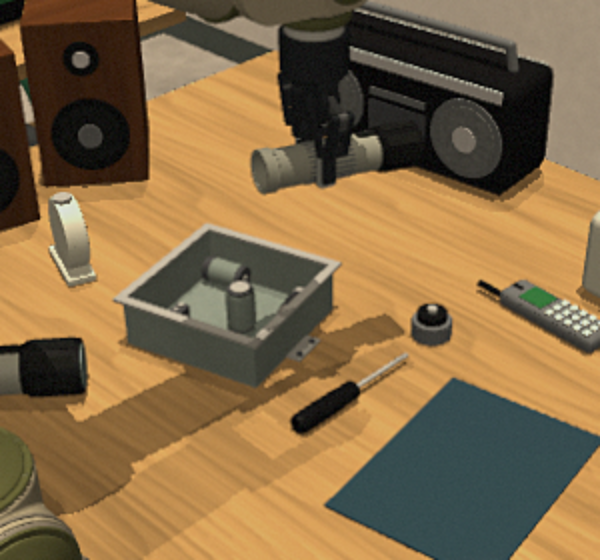

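Torch held and nearly level: rim at (265,170), slipped back about 10 mm. Both cells sit inside the tray at (225,270) and (240,305). Move it over the mat and lower.

Emit:
drive_tool(offset=[[0,-0.9,0],[0,-0.9,0],[0,-0.9,0],[0,-0.9,0],[0,-0.9,0.6],[-0.13,-0.9,0.8],[0,-0.9,0.9],[0,-0.17,0.9],[0,0,0.9],[0,0,0.65]], turn=[[0,0,0],[0,0,0],[0,0,0],[0,0,0],[0,0,0],[0,0,0],[0,0,0],[0,0,0],[0,0,0],[0,0,0]], hand=[0,0,0,0,0,0,0,0,0,0])

```text
time_s: 21.85
position: [0.4538, -0.1625, 0.059]
tool_rot: [[-0.954, 0.299, -0.004], [0.299, 0.954, -0.001], [0.003, -0.002, -1.0]]
ft_force: [-0.8, 0.3, -2.3]
grip_width: 0.0424
gripper_force: 125.6
```

Emit:
drive_tool(offset=[[0,0,0.4],[0,0,0.3],[0,0,0.2],[0,0,0.1],[0,0,0.05],[0,0,0],[0,0,0],[0,0,0],[0,0,0],[0,0,0]], turn=[[0,0,0],[0,0,0],[0,0,0],[0,0,0],[0,0,0],[0,0,0],[0,0,0],[0,0,0],[0,0,0],[0,0,0]], hand=[0,0,0,0,0,0,0,0,0,0], newtons=60)

```text
time_s: 23.1
position: [0.4539, -0.1624, 0.0183]
tool_rot: [[-0.955, 0.298, -0.003], [0.298, 0.955, -0.001], [0.003, -0.002, -1.0]]
ft_force: [-0.2, -0.9, -2.7]
grip_width: 0.0428
gripper_force: 125.6
```

Emit:
drive_tool(offset=[[0,0,0.08],[0,0,0.06],[0,0,0.04],[0,0,0],[0,0,0],[0,0,0],[0,0,0],[0,0,0],[0,0,0],[0,0,0]], turn=[[0,0,0],[0,0,0],[0,0,0],[0,0,0],[0,0,0],[0,0,0],[0,0,0],[0,0,0],[0,0,0],[0,0,0]], hand=[0,0,0,0,0,0.52,0.55,0.6,0.8,1])

```text
time_s: 24.35
position: [0.4539, -0.1624, 0.0111]
tool_rot: [[-0.955, 0.298, -0.003], [0.298, 0.955, -0.001], [0.003, -0.002, -1.0]]
ft_force: [-0.3, -0.1, 0.1]
grip_width: 0.0838
gripper_force: 0.0
```

Emit:
drive_tool(offset=[[0,0,0],[0,0,0],[0,0,0],[0,0,-0.3],[0,0,-0.6],[0,0,-0.9],[0,0,-0.9],[0,0,-0.9],[0,0,-0.9],[0,0,0]], turn=[[0,0,0],[0,0,0],[0,0,0],[0,0,0],[0,0,0],[0,0,0],[0,0,0],[0,0,0],[0,0,0],[0,0,0]], hand=[1,1,1,1,1,1,1,1,1,1])

```text
time_s: 25.6
position: [0.4552, -0.1627, 0.1942]
tool_rot: [[-0.955, 0.298, 0.002], [0.298, 0.955, -0.004], [-0.003, -0.003, -1.0]]
ft_force: [0.1, 0.1, -0.5]
grip_width: 0.0854
gripper_force: 0.0
```

Run:
```python
from h import *
cv2.imwrite("pics/c8.png",cv2.resize(get_image("side")[100:380,180:480],(600,560)))
print(observe()["position"],observe()["time_s"])
```

```text
[ 0.45456998 -0.16225476  0.19238154] 25.65
```

View pics/c8.png

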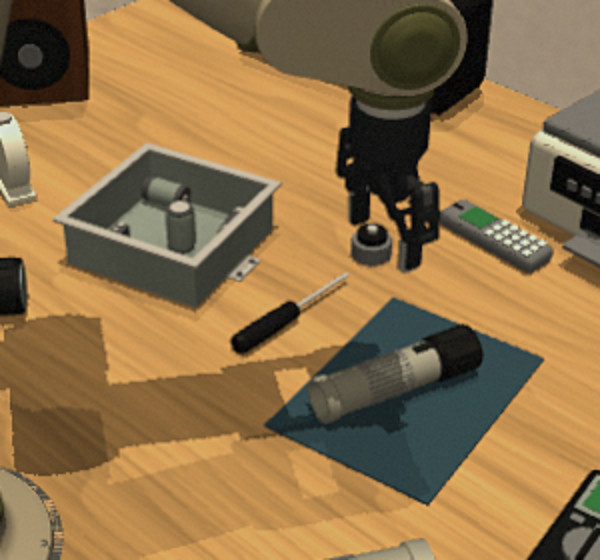

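The torch lies flat and released on the mat at (395,375), and both cells are in the tray at (165,190) and (180,225). The other things are where they were, so I'm handing it in.

```bash
python3 -c "
from rig import env
print(env.close_job())"
```

```text
the job is handed in; nothing more can be done
None
```

I handed the job in at about 26 s: both batteries are in the tray, the empty torch lies released on the mat, and the other items are where they were; no verdict came back.

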